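# Make up two lab kits from the bench stock

### The job

Make up two kits from the stock standing on the bench. In the tray with three compartments stand the jar in the middle compartment, and the beaker and the large stopper in the two end ones, either way round; in the tray with two compartments stand the vial and the small stopper, one in each. Set everything down upright on the tray's floor without dropping it, and leave the two conical flasks standing where they are.

Things in the scene. Friction and masses are not known exactly. Their poses are not given: they have to be found in the camera images.
- tray_three: a fixed shallow dark-grey plastic kit tray, three square open compartments in one row along its x axis, 252 x 86 mm outside, floor 3 mm thick, all walls and dividers 3 mm thick and 12 mm high above the bench; each compartment is 80 x 80 mm inside. Origin: centre of the underside, on the bench. x runs along the row, y across it; compartment centres at x = -83, 0 and +83 mm, y = 0
- tray_two: a fixed shallow dark-grey plastic kit tray, two square open compartments in one row along its x axis, 169 x 86 mm outside, floor 3 mm thick, all walls and dividers 3 mm thick and 12 mm high above the bench; each compartment is 80 x 80 mm inside. Origin: centre of the underside, on the bench. x runs along the row, y across it; compartment centres at x = -41.5 and +41.5 mm, y = 0
- jar: a round white plastic reagent jar with a black screw cap and a paper label, 48 mm across, 72 mm high, about 110 g. Origin: centre of the underside, z up
- beaker: a small open white porcelain beaker without handle, 44 mm across the rim, slightly narrower at the foot, 55 mm high, wall 3 mm, about 60 g. Origin: centre of the underside, z up
- vial: a slim round amber-glass vial with a white cap, 26 mm across (cap 22 mm, the top 15 mm), 65 mm high, about 40 g. Origin: centre of the underside, z up
- stopper_large: a white plastic flask stopper standing upside down on its flat round head, plug up. Head 44 mm across and 6 mm thick; plug above it tapers from 29 to 26 mm across; 46 mm high in all; the larger of the two stoppers. Grip it by the plug, above the head. About 25 g. Origin: centre of the underside of the head, z up along the plug
- stopper_small: a white plastic flask stopper standing upside down on its flat round head, plug up. Head 28 mm across and 5 mm thick; plug above it tapers from 15 to 13 mm across; 40 mm high in all; the smaller of the two stoppers. Grip it by the plug, above the head. About 12 g. Origin: centre of the underside of the head, z up along the plug
- flask_1: a small clear-glass conical flask, empty, standing on the bench among the stock, 42 mm across at the foot, neck 20 mm, 70 mm high, about 50 g; not part of a kit. Origin: centre of the underside, z up
- flask_2: a small clear-glass conical flask, empty, standing on the bench among the stock, 42 mm across at the foot, neck 20 mm, 70 mm high, about 50 g; not part of a kit. Origin: centre of the underside, z up
Things that resemble listed ones, but are neither listed nor needed, are in the scene too. Leave any orange look-alike of the jar alone.

How it is judged:
At the end, for the whole second after the job is handed in: Each thing is in its compartment as asked: axis within 30 mm of the compartment centre along the tray's x and y, underside less than 8 mm above the bench, upright within 0.15 rad, at rest, released; both flasks upright within 0.3 rad and within 30 mm of where they began (x of jar in the frame of tray_three between -0.03 and 0.03 m and y of jar in the frame of tray_three between -0.03 and 0.03 m and z of jar in the frame of tray_three below 0.008 m and ((x of beaker in the frame of tray_three between 0.053 and 0.113 m and y of beaker in the frame of tray_three between -0.03 and 0.03 m and z of each of beaker, stopper_large in the frame of tray_three below 0.008 m and x of stopper_large in the frame of tray_three between -0.113 and -0.053 m and y of stopper_large in the frame of tray_three between -0.03 and 0.03 m) or (x of beaker in the frame of tray_three between -0.113 and -0.053 m and y of beaker in the frame of tray_three between -0.03 and 0.03 m and z of each of beaker, stopper_large in the frame of tray_three below 0.008 m and x of stopper_large in the frame of tray_three between 0.053 and 0.113 m and y of stopper_large in the frame of tray_three between -0.03 and 0.03 m)) and ((x of vial in the frame of tray_two between 0.0115 and 0.0715 m and y of vial in the frame of tray_two between -0.03 and 0.03 m and z of each of vial, stopper_small in the frame of tray_two below 0.008 m and x of stopper_small in the frame of tray_two between -0.0715 and -0.0115 m and y of stopper_small in the frame of tray_two between -0.03 and 0.03 m) or (x of vial in the frame of tray_two between -0.0715 and -0.0115 m and y of vial in the frame of tray_two between -0.03 and 0.03 m and z of each of vial, stopper_small in the frame of tray_two below 0.008 m and x of stopper_small in the frame of tray_two between 0.0115 and 0.0715 m and y of stopper_small in the frame of tray_two between -0.03 and 0.03 m)) and angle between each of jar, beaker, vial, stopper_large, stopper_small's own z axis and vertical below 0.15 rad and linear speed of each of jar, beaker, vial, stopper_large, stopper_small below 0.02 m/s and contact force between each of jar, beaker, vial, stopper_large, stopper_small and the fingers below 0.05 N and angle between each of flask_1, flask_2's own z axis and vertical below 0.3 rad and distance of each of flask_1, flask_2 from where it was at the start of the episode below 0.03 m); the robot touches nothing.
It fails at once if a kit item is dropped: it falls freely with its underside more than 30 mm above the bench ((height (world z) of jar above 0.03 m and contact force between jar and anything else below 0.001 N) or (height (world z) of beaker above 0.03 m and contact force between beaker and anything else below 0.001 N) or (height (world z) of vial above 0.03 m and contact force between vial and anything else below 0.001 N) or (height (world z) of stopper_large above 0.03 m and contact force between stopper_large and anything else below 0.001 N) or (height (world z) of stopper_small above 0.03 m and contact force between stopper_small and anything else below 0.001 N)).
It fails at once if a conical flask is knocked over or shoved more than 30 mm ((angle between flask_1's own z axis and vertical above 0.5 rad or distance of flask_1 from where it was at the start of the episode above 0.03 m) or (angle between flask_2's own z axis and vertical above 0.5 rad or distance of flask_2 from where it was at the start of the episode above 0.03 m)).
It also fails if it takes over 128 s, if anything falls off the work surface, if the arm or the gripper's body presses on something with over 40 N, if the wrist force passes 120 N, or if a joint passes its speed limit or range.

### The arm

A 6-joint arm with a two-finger parallel gripper is mounted at the origin on the work surface. World frame = base frame: x ahead of the robot, y to its left, z up, the work surface at z = 0. Lengths are in m, angles in rad, forces in N, time in s.
With the tool pointing down it reaches from about 0.4 to 0.825 m from the base axis. Payload 7 kg.
Tool frame: the origin (TCP) lies at the very end of the fingers, on their centre line; the grasp point (between the pads) lies 19 mm behind it; z points along the fingers, y is the direction in which the jaws open and shut (so a half turn about z gives the same grasp; the last joint's range is limited). The gripper opens to 85 mm and grips with 20 to 120 N. Pads are 22 mm wide; open, the fingers measure 114 mm over their backs; the gripper's body (76 mm by 85 mm) begins 54 mm behind the grasp point. The pads swing forward as they close: fully open they stand 13 mm farther back than shut.
Start: joints at [1.453, 0.359, 0.012, 0, -1.224, -0.288], TCP at [0.266, 0.62, 0.231] pointing down, gripper open.
Joint ranges: [-3.07, 3.07], [-1.43, 2.12], [-1.02, 1.25], [-3.03, 1.67], [-3.05, -0], [-3.03, 3.03]. Speed limits (rad/s): [2.39, 2.39, 3.01, 3.14, 3.14, 3.14].

### API

Orientations are given as [roll, pitch, yaw] about the fixed x, y, z axes, in that order (R = Rz(yaw) Ry(pitch) Rx(roll)).
In Python, from workcell import move_ptp, line_to, set_joints, grip, wait, solve_ik, get_obs, camera, camera_model, IKError, close_job gives the robot as it stands. Calls block until the motion is done:
- move_ptp(position, orientation): joint-space move of the TCP to a pose.
- line_to(position, attitude=None, rate=0.15): straight line of the TCP; attitude=None keeps the orientation; rate is the mean speed in m/s.
- set_joints(angles): joint-space move.
- grip(opening, force=None): opening from 0.0 (shut) to 1.0 (fully open); force is the grip in N (None keeps the last); returns when the fingers have stopped.
- wait(seconds).
- solve_ik(position, orientation): joint angles nearest the present ones, or None.
- get_obs(): the state.
- camera(name): name is "scene" or "top" or "wrist"; returns the picture (420x560x3 uint8, red, green, blue); there is no depth.
- camera_model(name): a dict with "fx", "fy", "cx", "cy" (pixels), "k1" (the pictures are not rectified: a ray, as slopes to the right and down, at radius r is drawn at 1 + k1 r^2 times it, then the intrinsics apply), "rvec" (rotation vector, rad) and "tvec" (3), from world to camera coordinates, as OpenCV has them. Camera axes: x right, y down, z forward; pixel columns grow to the right and rows downward; lengths in m; the calibration is good to about 2 mm. A picture is of the moment at which its call begins: read the wrist's pose just before it. camera_model takes no time and is no camera call; for the wrist camera it gives the pose at the moment of the call.
A pose or a line that the arm cannot do raises IKError and nothing moves.
- close_job(): hands the job in, once; it reports no verdict.
The state is a dict: "clock": time; "joint_positions": joint angles; "joint_velocities": joint speeds; "tau": joint torques, N m; "eef_pos": TCP position; "ee_rot": TCP orientation; "wrist_force": force on the tool from outside, world axes, zero at the start; "wrist_torque": the same for the moment, N m; "gripper_width": opening from 0.0 (shut) to 1.0 (fully open).
Only numpy, scipy, OpenCV 4.12 (cv2) and the standard library are available. Lean on these libraries where they do the work, as an engineer would, in place of code of your own. Each camera call takes 0.05 s, during which the arm holds its last target. There are 200 camera calls.

## Working session

There is one attempt and no reset: what is moved stays moved. The work goes in short steps, each a Python script; the robot and the scene stay as the last script left them, time stands still between calls to the robot, and variables do not carry over. Pictures are saved under pics/ and viewed, on a budget of 14 in all, crops included, one or two more only if the job needs it, and the job is handed in when it is done.

```bash
mkdir -p pics; python3 - <<'E'
from workcell import *
import cv2
for n in("top","scene"):
    im=camera(n); cv2.imwrite(f"pics/{n}0.png",cv2.resize(im[:,:,::-1],(800,600),interpolation=cv2.INTER_CUBIC)); cv2.imwrite(f"pics/raw_{n}0.png",im[:,:,::-1])
    print(n,camera_model(n))
print(camera_model("wrist")); print(get_obs())
E
```

```text
top {'fx': 448.74052295064064, 'fy': 448.74052295064064, 'cx': 270.93189496738813, 'cy': 209.7683173910604, 'k1': -0.09860267105835115, 'rvec': array([ 2.18202313, -2.01037658,  0.22134474]), 'tvec': array([-0.03767996,  0.52348358,  0.9445798 ])}
scene {'fx': 490.68228019578254, 'fy': 490.68228019578254, 'cx': 279.355068586131, 'cy': 212.90993618936903, 'k1': -0.01900376319327259, 'rvec': array([ 1.9232309 ,  1.76456161, -0.60384027]), 'tvec': array([-0.02210791, -0.3714744 ,  1.3752235 ])}
{'fx': 290.57859088962687, 'fy': 290.57859088962687, 'cx': 279.06809388168915, 'cy': 208.54417992868852, 'k1': -0.02674743427672519, 'rvec': array([-1.63435238,  2.4813853 ,  0.33637132]), 'tvec': array([ 0.67451896, -0.03394331,  0.37808904])}
{'clock': 0.1, 'joint_positions': array([ 1.45310505e+00,  3.59347546e-01,  1.11622124e-02, -3.10410447e-04,
       -1.22413280e+00, -2.88089512e-01]), 'joint_velocities': array([-0.00070536, -0.00157424,  0.00234867,  0.0021477 , -0.00127793,
       -0.00199086]), 'tau': array([-1.27938358e-03, -5.84767592e+01,  2.94108832e+01,  6.95445344e+00,
       -3.14205659e-03,  1.07472124e-05]), 'eef_pos': array([0.26630659, 0.61977101, 0.23044128]), 'ee_rot': array([ 3.14005065e+00, -1.52622558e-04, -4.05886356e-01]), 'wrist_force': array([-0.55297925, -0.35071105, -0.34642755]), 'wrist_torque': array([-0.04084879, -0.01610812,  0.0137553 ]), 'gripper_width': 0.9989277595811994}
```

View pics/top0.png

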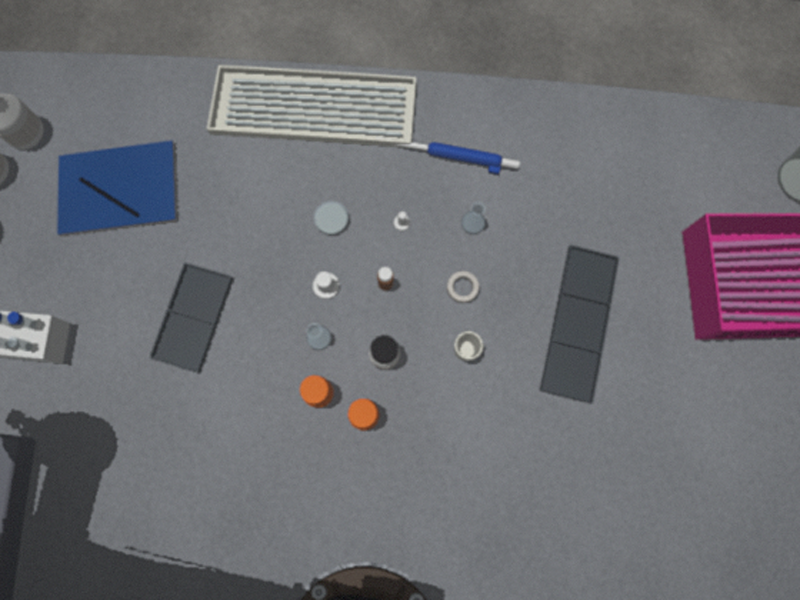

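View pics/scene0.png

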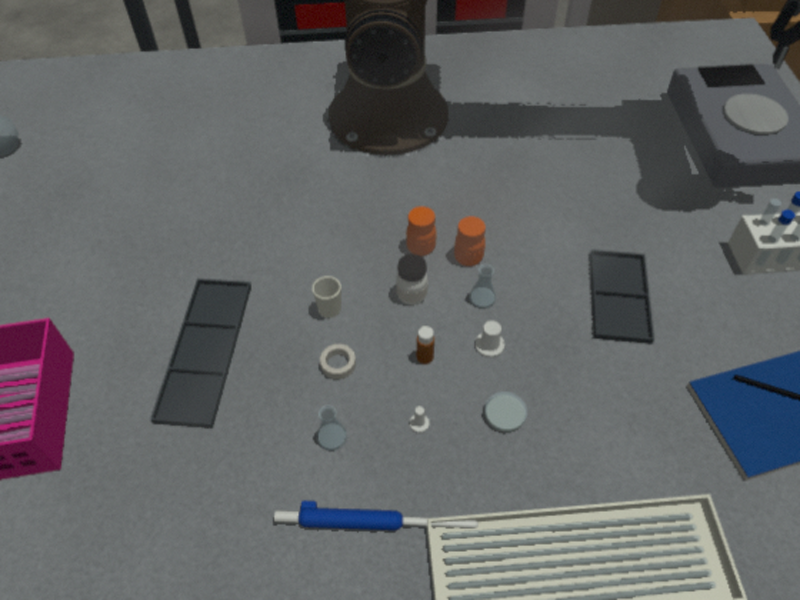

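Top (800 px frame) shows:
- **Kit items:** jar with black cap (384,350), beaker as a deep open cup (468,346), vial (386,278), large stopper (325,284) and small stopper (402,220).
- **Flasks:** (474,218) and (319,336).
- **Trays:** tray_two (192,318) and tray_three (579,324).
- **Look-alikes to avoid:** orange jars (316,391) and (363,413), a flat ring (463,286) and a dish (331,217).

The scene view agrees.

```bash
cat > h.py <<'E'
import numpy as np, cv2
from workcell import *
def ray(m,uv):
    K=np.array([[m['fx'],0,m['cx']],[0,m['fy'],m['cy']],[0,0,1]])
    p=cv2.undistortPoints(np.float64(uv).reshape(-1,1,2),K,np.array([m['k1'],0,0,0.]))[:,0]
    R=cv2.Rodrigues(m['rvec'])[0]
    return -R.T@m['tvec'], np.c_[p,np.ones(len(p))]@R
def onplane(m,uv,z):
    c,d=ray(m,uv); return (c+d*((z-c[2])/d[:,2])[:,None])[:,:2]
def proj(m,P):
    K=np.array([[m['fx'],0,m['cx']],[0,m['fy'],m['cy']],[0,0,1]])
    return cv2.projectPoints(np.float64(P).reshape(-1,1,3),m['rvec'],m['tvec'],K,np.array([m['k1'],0,0,0.]))[0][:,0]
E
python3 - <<'E'
from h import *
for name in("top","scene"):
    im=cv2.imread(f"pics/raw_{name}0.png"); m=camera_model(name)
    hsv=cv2.cvtColor(im,cv2.COLOR_BGR2HSV); g=hsv[:,:,2].astype(int)
    roi={'top':(100,140,435,290),'scene':(105,140,460,320)}[name]
    bg=cv2.medianBlur(im,101)[:,:,:].max(2).astype(int)
    print(name)
    for lab,mask,amin in(("dark",g<bg-25,60),("bright",g>bg+35,20)):
        n,L,st,ce=cv2.connectedComponentsWithStats(mask.astype(np.uint8),connectivity=4)
        for i in range(1,n):
            x,y,w,h,a=st[i]
            if a<amin or not(roi[0]<ce[i][0]<roi[2] and roi[1]<ce[i][1]<roi[3]):continue
            o=f"{lab} c800 {np.round(ce[i]/.7)} box {x,y,w,h} a {a} bgr {im[L==i].mean(0).round()}"
            if a>800:
                c=cv2.findContours((L==i).astype(np.uint8),0,1)[0][0]
                b=cv2.boxPoints(cv2.minAreaRect(c)); q=onplane(m,b,.012)
                e=np.linalg.norm(np.roll(q,-1,0)-q,axis=1); k=e.argmax(); v=np.roll(q,-1,0)[k]-q[k]
                o+=f" TRAY {q.mean(0).round(4)} sides {e.round(3)} ang {np.arctan2(v[1],v[0]).round(3)}"
            else: o+=f" z.05 {onplane(m,ce[i],.05).round(3)}"
            print(o)
E
```

```text
top
dark c800 [154. 202.] box (np.int32(57), np.int32(100), np.int32(68), np.int32(64)) a 260 bgr [87. 79. 76.] z.05 [[0.661 0.406]]
dark c800 [579. 324.] box (np.int32(378), np.int32(172), np.int32(55), np.int32(111)) a 3923 bgr [77. 74. 69.] TRAY [ 0.5244 -0.3129] sides [0.256 0.093 0.257 0.088] ang 2.955
dark c800 [191. 317.] box (np.int32(105), np.int32(184), np.int32(59), np.int32(78)) a 2666 bgr [82. 78. 74.] TRAY [0.481  0.3252] sides [0.172 0.094 0.17  0.092] ang -0.19
dark c800 [389. 285.] box (np.int32(264), np.int32(194), np.int32(16), np.int32(10)) a 104 bgr [64. 68. 76.] z.05 [[0.551 0.005]]
dark c800 [388. 352.] box (np.int32(259), np.int32(234), np.int32(26), np.int32(25)) a 459 bgr [63. 62. 62.] z.05 [[ 0.444 -0.002]]
dark c800 [331. 396.] box (np.int32(221), np.int32(266), np.int32(18), np.int32(20)) a 170 bgr [62. 67. 82.] z.05 [[0.368 0.078]]
bright c800 [329. 217.] box (np.int32(221), np.int32(143), np.int32(21), np.int32(19)) a 202 bgr [165. 163. 153.] z.05 [[0.656 0.111]]
bright c800 [400. 221.] box (np.int32(276), np.int32(148), np.int32(9), np.int32(13)) a 62 
[... 2502 characters left out ...]
7.] z.05 [[0.555 0.015]]
bright c800 [494. 349.] box (np.int32(335), np.int32(236), np.int32(18), np.int32(13)) a 69 bgr [161. 167. 164.] z.05 [[0.593 0.108]]
bright c800 [337. 358.] box (np.int32(224), np.int32(241), np.int32(24), np.int32(20)) a 176 bgr [147. 158. 159.] z.05 [[ 0.589 -0.112]]
bright c800 [505. 409.] box (np.int32(341), np.int32(277), np.int32(26), np.int32(22)) a 317 bgr [144. 148. 136.] z.05 [[0.689 0.107]]
bright c800 [419. 410.] box (np.int32(291), np.int32(284), np.int32(6), np.int32(6)) a 29 bgr [166. 173. 170.] z.05 [[ 0.68  -0.006]]
bright c800 [421. 425.] box (np.int32(288), np.int32(292), np.int32(13), np.int32(10)) a 52 bgr [164. 171. 168.] z.05 [[ 0.703 -0.006]]
```

```bash
python3 - <<'E'
from h import *
move_ptp([0.5,0.0,0.27],[np.pi,0,-0.19])
wait(.3)
m=camera_model("wrist"); im=camera("wrist")[:,:,::-1]; cv2.imwrite("pics/w1raw.png",im)
np.save("w1.npy",m,allow_pickle=True)
R=cv2.Rodrigues(m['rvec'])[0]; print("cam",-R.T@m['tvec'],R[2]); o=get_obs(); print(o['clock'],o['joint_positions'],o['eef_pos'])
cv2.imwrite("pics/w1.png",cv2.resize(im,(800,600),interpolation=cv2.INTER_CUBIC))
E
```

```text
cam [ 0.56759861 -0.01197621  0.41085135] [-0.2640433   0.04927117 -0.96325152]
2.8167 [ 3.94133908e-01  4.24148844e-02 -3.02229924e-01  2.42596703e-05
 -1.22632554e+00  9.87032129e-01] [5.00034916e-01 2.26578249e-04 2.69930315e-01]
```

View pics/w1.png

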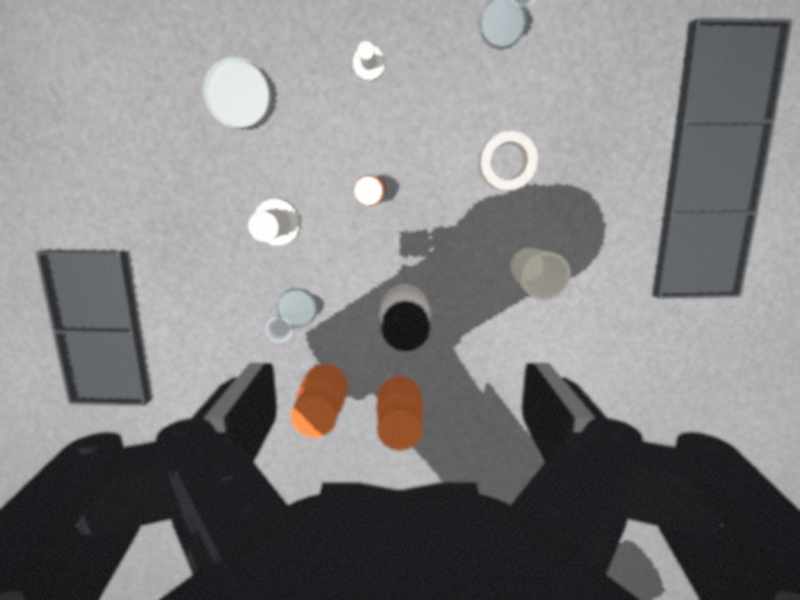

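Wrist view, tops in the 800 px frame: jar cap (405,326), beaker rim (545,275), vial cap (369,190), large plug top (264,226) with its head at (274,222), small plug top (366,50) with its head at (368,62). Next I cross-check these against the top camera and the tray corners.

```bash
python3 - <<'E'
from h import *
m=np.load("w1.npy",allow_pickle=True).item(); t=camera_model("top"); s=camera_model("scene")
def tri(ps):
    A=np.zeros((3,3));b=np.zeros(3)
    for mm,uv in ps:
        c,d=ray(mm,np.array(uv)*.7); d=d[0]/np.linalg.norm(d[0]); P=np.eye(3)-np.outer(d,d); A+=P;b+=P@c
    return np.linalg.solve(A,b).round(4)
for n,w,z,tp in(("jar",(405,326),.072,(384,349)),("beaker",(545,275),.055,(468,346)),("vial",(369,190),.065,(385,273)),("SL",(264,226),.046,(323,281)),("SLhead",(274,222),.006,(326,285)),("SS",(366,50),.040,(403,215)),("SShead",(368,62),.005,(402,222)),("fl1foot",(298,308),.004,(319,338)),("fl2foot",(503,22),.004,(474,222))):
    print(n,"wrist",onplane(m,np.array(w)*.7,z).round(4)[0],"top",onplane(t,np.array(tp)*.7,z).round(4)[0],"tri",tri([(m,w),(t,tp)]))
for q in([(690,20),(789,20),(742,296),(655,295)],[(38,252),(129,252),(151,403),(71,403)]):
    p=onplane(m,np.array(q)*.7,.012); print(p.mean(0).round(4),np.linalg.norm(np.roll(p,-1,0)-p,axis=1).round(3)); v=p[:2].mean(0)-p[2:].mean(0); print(np.arctan2(v[1],v[0]))
E
```

```text
jar wrist [0.449  0.0047] top [0.4449 0.0032] tri [0.4461 0.0043 0.064 ]
beaker wrist [ 0.4664 -0.1242] top [ 0.4625 -0.1256] tri [ 0.4639 -0.1267  0.0467]
vial wrist [0.5662 0.0122] top [0.5659 0.0118] tri [0.5662 0.0121 0.0641]
SL wrist [0.5538 0.1099] top [0.5498 0.11  ] tri [0.5528 0.1121 0.0367]
SLhead wrist [0.5541 0.1127] top [0.5533 0.1094] tri [0.5534 0.1103 0.0095]
SS wrist [ 0.6736 -0.0061] top [ 0.6736 -0.0088] tri [ 0.6722 -0.0075  0.0444]
SShead wrist [ 0.6738 -0.0053] top [ 0.6739 -0.0078] tri [ 0.6729 -0.0066  0.0082]
fl1foot wrist [0.465  0.1123] top [0.4641 0.1119] tri [0.4645 0.1124 0.0025]
fl2foot wrist [ 0.6834 -0.127 ] top [ 0.6844 -0.1301] tri [ 0.6879 -0.1309 -0.008 ]
[ 0.5257 -0.3092] [0.089 0.249 0.091 0.245]
-0.15486811396614378
[0.4816 0.3214] [0.092 0.165 0.09  0.166]
-0.21260074528201328
```

```bash
cat >> h.py <<'E'
Y=-0.188
T={'three':(np.array([.525,-.311]),-.185),'two':(np.array([.481,.3235]),-.19)}
#        xy              tcp z  diameter  tray  compartment x
IT={'vial':((.566,.012),.020,.026,'two',-.0415),'stopper_small':((.6735,-.0065),.013,.014,'two',.0415),
 'stopper_large':((.5535,.1115),.014,.028,'three',.083),'jar':((.4475,.0042),.022,.048,'three',0.),'beaker':((.4645,-.1255),.016,.043,'three',-.083)}
D=lambda yaw:[np.pi,0,yaw]
def pick(n,force=40):
    (x,y),z,w,_,_=IT[n]
    move_ptp([x,y,.17],D(Y)); grip(min(1,(w+.034)/.085))
    line_to([x,y,z+.05],rate=.25); line_to([x,y,z],rate=.12)
    grip(0,force); wait(.2); o=get_obs(); print(n,"width mm",round(o['gripper_width']*85,1),"clock",o['clock'],"F",o['wrist_force'].round(1))
    if abs(o['gripper_width']*85-w*1e3)>8: print("WIDTH?")
    line_to([x,y,z+.02],rate=.1); line_to([x,y,.2],rate=.25); o=get_obs(); print(" lifted width",round(o['gripper_width']*85,1),"F",o['wrist_force'].round(1))
def place(n):
    _,z,w,t,cx=IT[n]; c,a=T[t]; x,y=c+cx*np.array([np.cos(a),np.sin(a)])
    move_ptp([x,y,.2],D(a)); line_to([x,y,z+.03],rate=.25); line_to([x,y,z+.004],rate=.05)
    wait(.2); print(" down F",get_obs()['wrist_force'].round(1))
    grip(min(1,(w+.024)/.085)); wait(.2); line_to([x,y,z+.06],rate=.1); line_to([x,y,.2],rate=.3)
    print(" placed",np.round([x,y],3),"clock",get_obs()['clock'])
E
python3 - <<'E'
import cv2
im=cv2.imread("pics/raw_scene0.png")[140:310,210:370]
cv2.imwrite("pics/crop.png",cv2.resize(im,None,fx=3.5,fy=3.5,interpolation=cv2.INTER_CUBIC))
from h import *
for n,(p,z,w,t,cx) in IT.items():
    c,a=T[t]; q=c+cx*np.array([np.cos(a),np.sin(a)])
    print(n,[solve_ik([*r,zz],D(yy)) is not None for r,zz,yy in((p,.17,Y),(p,z,Y),(p,.2,Y),(q,.2,a),(q,z+.004,a))])
E
```

```text
vial [True, True, True, True, True]
stopper_small [True, True, True, True, True]
stopper_large [True, True, True, True, True]
jar [True, True, True, True, True]
beaker [True, True, True, True, True]
```

View pics/crop.png

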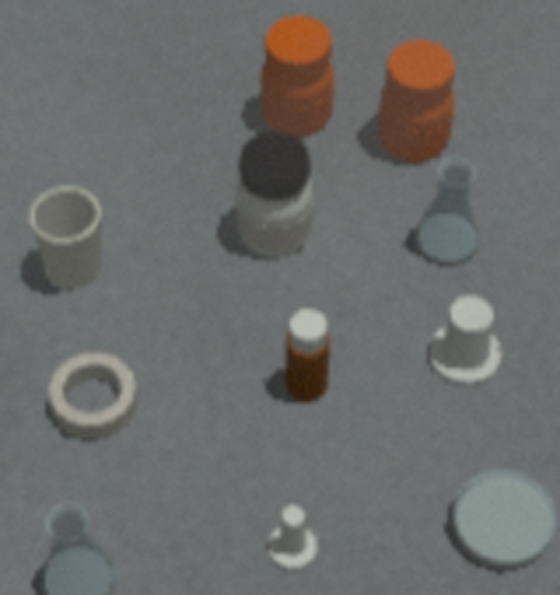

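The crop settles which is which. The jar is white with a black cap (275,195), not orange. The beaker is the tall cup (68,235), not the low ring (92,395). The vial is amber with a white cap (307,355), and the two stoppers are (467,340) and (293,535). I'll pick the vial first.

```bash
python3 - <<'E'
from h import *
pick('vial')
im=camera("wrist")[:,:,::-1]; cv2.imwrite("pics/w2.png",im)
E
```

```text
vial width mm 24.9 clock 5.4667 F [-1.1  1.1  7.2]
 lifted width 24.5 F [-0.7 -0.3 -0.5]
```

View pics/w2.png

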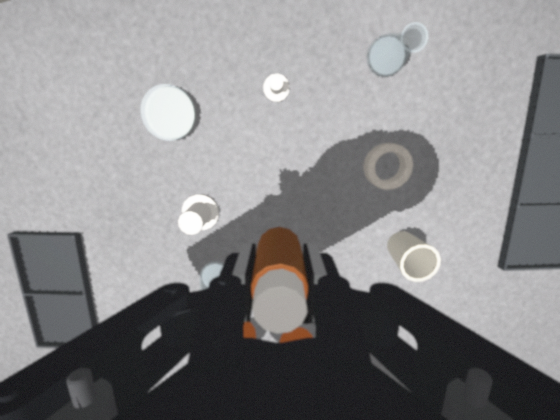

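The vial is held straight and centred between the pads, with its cap at (280,310). Next: place it, then do the small stopper.

```bash
python3 - <<'E'
from h import *
place('vial')
pick('stopper_small',30)
cv2.imwrite("pics/w3.png",camera("wrist")[:,:,::-1])
E
```

```text
down F [-2.3 -1.4  5.4]
 placed [0.44  0.331] clock 11.3917
stopper_small width mm 12.5 clock 14.875 F [-1.3  0.9  6.4]
 lifted width 12.5 F [ 0.2  0.2 -0.1]
```

View pics/w3.png

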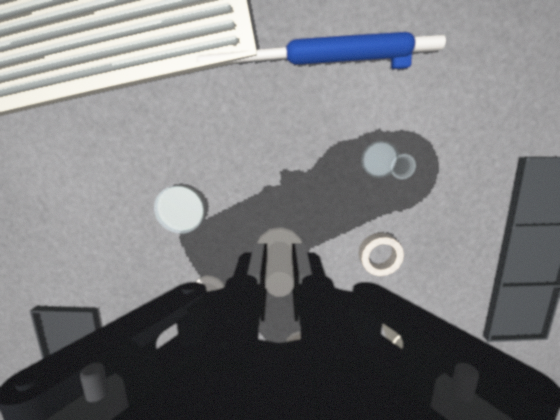

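The small stopper is held by its plug, head down, at (280,270). Next: place it, pick the large stopper, and take a top view from there.

```bash
python3 - <<'E'
from h import *
place('stopper_small')
pick('stopper_large',40)
cv2.imwrite("pics/w4.png",np.hstack([cv2.resize(camera("wrist")[:,:,::-1],(400,300)),cv2.resize(camera("top")[:,:,::-1][130:310,60:300],(400,300),interpolation=cv2.INTER_CUBIC)]))
E
```

```text
down F [-2.5 -1.4  6.7]
 placed [0.522 0.316] clock 20.9167
stopper_large width mm 25.8 clock 23.8833 F [-1.4  0.7  5.6]
 lifted width 25.7 F [ 0.4 -0.3 -0.8]
```

View pics/w4.png

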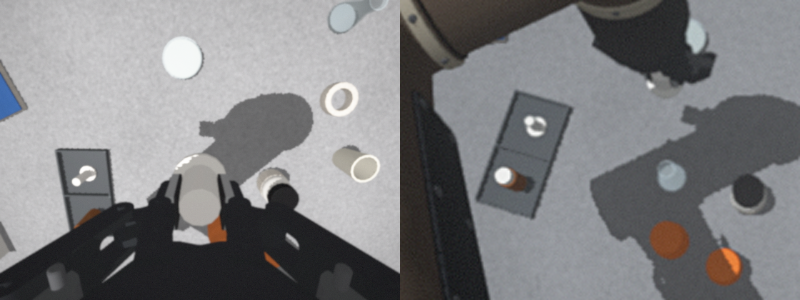

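Tray_two is done: the vial at (507,177) and the small stopper at (537,126) stand upright, one in each compartment. The large stopper is held by its plug. Next: place it, then pick the jar.

```bash
python3 - <<'E'
from h import *
place('stopper_large')
pick('jar',50)
cv2.imwrite("pics/w5.png",np.hstack([cv2.resize(camera("wrist")[:,:,::-1],(400,300)),cv2.resize(camera("top")[:,:,::-1][130:310,210:450],(400,300),interpolation=cv2.INTER_CUBIC)]))
E
```

```text
down F [-2.   2.2  7.1]
 placed [ 0.607 -0.326] clock 30.2583
jar width mm 45.6 clock 33.7917 F [-2.8  1.  11.7]
 lifted width 45.8 F [ 0.2  0.1 -1. ]
```

View pics/w5.png

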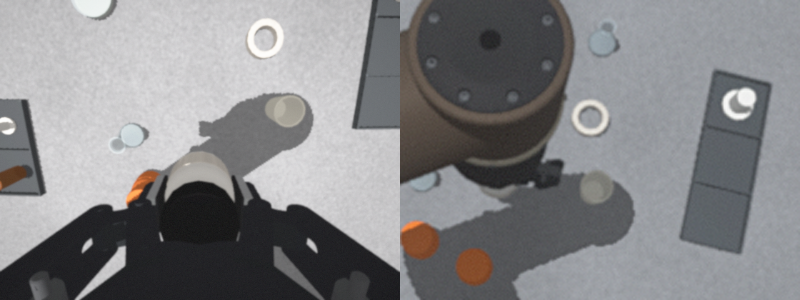

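The large stopper stands upright in the far compartment at (740,103), and the jar is held straight. Next: place the jar, then do the beaker.

```bash
python3 - <<'E'
from h import *
place('jar')
pick('beaker',40)
cv2.imwrite("pics/w6.png",np.hstack([cv2.resize(camera("wrist")[:,:,::-1],(400,300)),cv2.resize(camera("top")[:,:,::-1][130:310,210:450],(400,300),interpolation=cv2.INTER_CUBIC)]))
E
```

```text
down F [-3.7  2.2  7.5]
 placed [ 0.525 -0.311] clock 39.6917
beaker width mm 41.5 clock 42.475 F [-2.   1.2  6.9]
 lifted width 41.5 F [-0.1  0.2 -0.7]
```

View pics/w6.png

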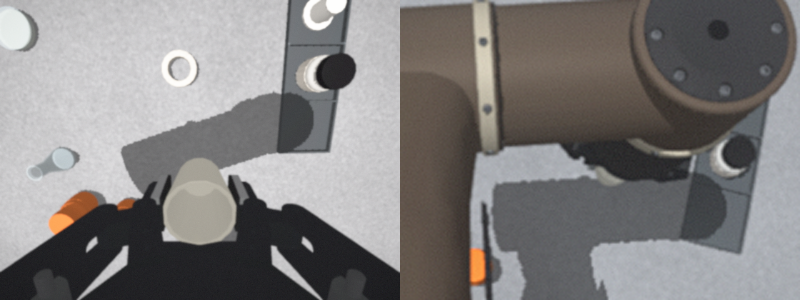

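The jar stands in the middle compartment and the beaker is held upright. Next: place the beaker, back off, and check everything.

```bash
python3 - <<'E'
from h import *
place('beaker')
move_ptp([.5,0,.27],D(Y)); wait(.5)
m=camera_model("wrist"); im=camera("wrist")[:,:,::-1]; np.save("w7.npy",m,allow_pickle=True); cv2.imwrite("pics/w7.png",cv2.resize(im,(800,600),interpolation=cv2.INTER_CUBIC))
cv2.imwrite("pics/s7.png",cv2.resize(camera("scene")[:,:,::-1],(800,600),interpolation=cv2.INTER_CUBIC)); print(get_obs()['clock'])
E
```

```text
down F [-2.   1.8  6.4]
 placed [ 0.443 -0.296] clock 47.9333
49.7167
```

View pics/w7.png

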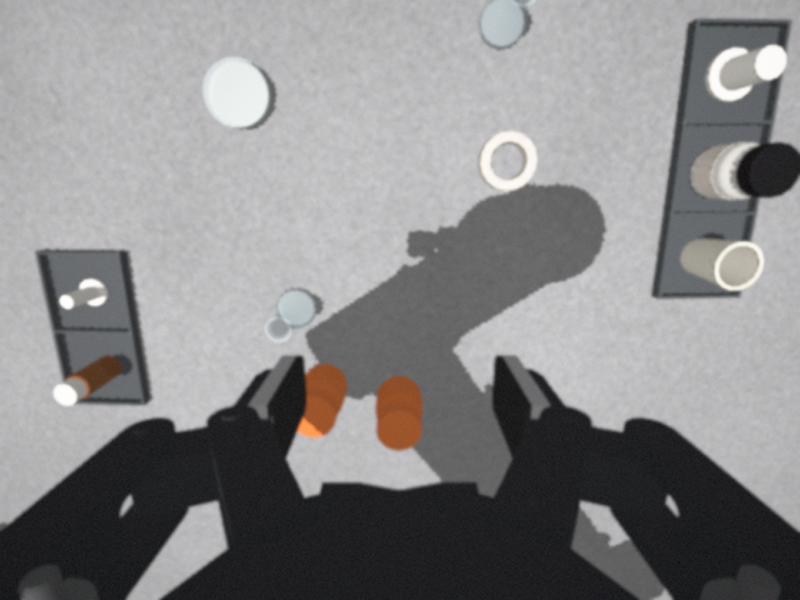

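View pics/s7.png

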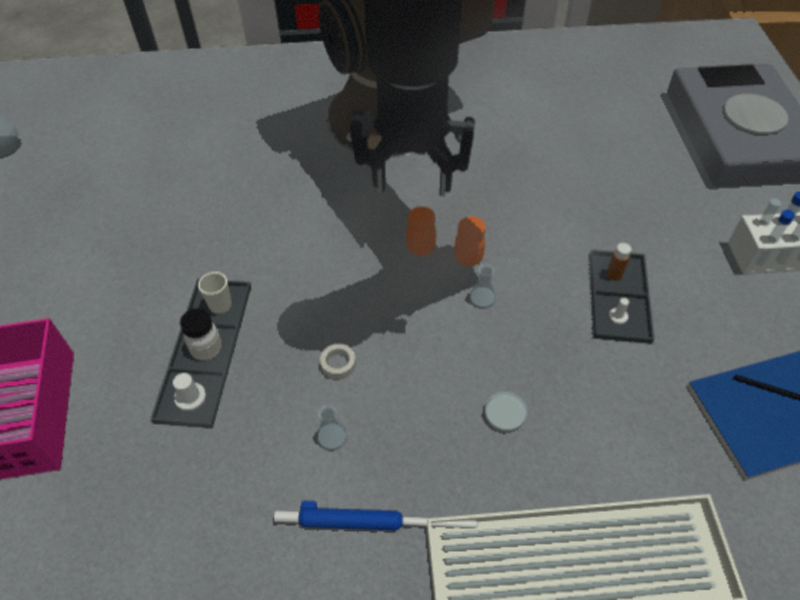

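All five stand upright in the right compartments, and the flasks are at the same pixels as before: (297,308) and (503,22) in the wrist view. I'll check the top centres numerically, then hand in.

```bash
python3 - <<'E'
from h import *
m=np.load("w7.npy",allow_pickle=True).item(); ok=True
for n,w,z in(("jar",(768,169),.075),("beaker",(740,266),.058),("vial",(66,395),.068),("stopper_large",(770,62),.049),("stopper_small",(67,302),.043)):
    c,a=T[IT[n][3]]; d=onplane(m,np.array(w)*.7,z)[0]-c; v=np.array([d@[np.cos(a),np.sin(a)]-IT[n][4],d@[-np.sin(a),np.cos(a)]])
    print(n,"off centre mm",(v*1e3).round(1)); ok&=abs(v).max()<.02
if ok: close_job(); print("closed")
E
```

```text
jar off centre mm [-1.7  8.2]
beaker off centre mm [-0.3  0.2]
vial off centre mm [-0.4 -3. ]
stopper_large off centre mm [-1.   1.8]
stopper_small off centre mm [-0.1 -3. ]
the job is handed in; nothing more can be done
closed
```

Both kits are made up and the job is handed in, at about 50 s on the robot's clock. No verdict was reported.

- **Three-compartment tray:** the jar is in the middle, with the large stopper in the far end and the beaker in the near end.
- **Two-compartment tray:** the small stopper is in the far compartment and the vial in the near one.

**Last checks:** all five items stood upright in the final wrist and scene pictures. Four of them measured within 3 mm of their compartment centres.

**Disagreement:** the jar measured 8 mm off centre across the tray, still well inside the 30 mm limit. I didn't chase this. Its cap was at the very edge of the wrist picture, so my pixel reading there is less certain.

Both flasks and the orange jars stood at the same pixels as before. The only other mismatch was 2–4 mm between cameras when first locating things, and every grasp still closed at about the expected width.

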